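Press a filled cheese mould: slide it home, wind the screw to touch, then half a turn more

TASK

Push the tray with the filled cheese mould fully home against the stop under the small screw press. Then wind the handwheel down until the plate just meets the wooden follower in the mould, and from that touch give the wheel half a turn more, no further; leave the mould pressed like that and disturb nothing else on the worktop.

Things in the scene. Friction and masses are not known exactly. Their poses are not given: they have to be found in the camera images.
- press: Two-post screw press, fixed. Origin on the worktop on the screw axis; +x runs from its open front to the stop, z up. Beech base x -165..85, y +-85, top z 22 mm. Side rails guide the 108 mm tray (2 mm play a side); stop face at x 59. Posts y +-72, beam z 160-188. Round steel plate (76 dia) under the beam: underside z 114 mm at wheel angle 0, on a stiff spring (140 N preload, 18 N/mm).
- tray: Loose flat aluminium tray (0.35 kg, 5 mm thick, 108 mm wide), sliding in the rails of the press base, carrying the mould. Origin at its underside, below the mould's centre; its +x points to the stop. Home when its back edge (58 mm behind the origin) meets the stop, so that its origin lies on the press axis within 3 mm. It starts 50 to 80 mm pulled out.
- tray_knob (a point): Grip point of the black round upright pull knob on the tray's front tongue: 22 mm diameter, 42 mm tall; the point lies on its axis, 22 mm above the tongue and 20 mm below the knob's top. It is 150 mm in front of the tray's origin.
- mould: White perforated round mould (96 mm diameter, 60 mm tall, 0.56 to 0.91 kg), standing loose in a low ring on the tray. Origin at the centre of its underside, which is 5 mm above the tray's. A flat round wooden follower (85 mm) stands out of its mouth; its top is 3 to 15 mm above the rim, depending on the filling, and is not measured. The follower is firm and does not sink under the plate.
- handwheel (a joint): Angle of the press's dark 3-spoke handwheel (rim radius 60 mm), rad; starts 0 to 4.4. It grows clockwise from above, lowering wheel and plate 10 mm a turn. Free winding takes 0.45 N m (7.5 N at the handle); at the touch this jumps by half, rising to 0.82 N m half a turn later. Held still, the handle then pushes back with about 3.7 N, 6 N at the end (free: about none). The screw stays where left.
- crank_grip (a point): Grip point of the black upright crank handle on the wheel's rim, 60 mm from the screw axis: 22 mm diameter, 44 mm tall, spinning freely on its pin. The point lies on its axis, 24 mm above its foot and 20 mm below its top; the rim's top is 26 mm below the point. It is at z 271 mm at wheel angle 0 and sinks 10 mm a turn.
- mill_1: Bystander: small salt shaker with grey cap, 44 mm diameter, 90 mm tall, origin at its underside.
- spice_jar_2: Bystander: glass spice jar with red cap, 41 mm diameter, 105 mm tall, origin at its underside.
- kitchen_timer: Bystander: white kitchen timer with red dial, 66 mm diameter, 53 mm tall, origin at its underside.
- mug: Bystander: pale blue mug, 83 x 116 x 95 mm with its handle, origin at its underside.
There are look-alikes about, which are no part of the job. What is shaped like the mould but green is not meant.

How it is judged (in metres and radians):
On the way, in this order (a step that is already met when the one before it is completed fails the run):
1. the tray is fully home against the stop, the plate not yet on the follower (x of tray in the frame of press above -0.003 m and contact force between press and mould below 3 N), for 0.2 s.
2. the plate bears on the follower (contact force between press and mould above 60 N), for 0.05 s.
At the end, for the whole second after the job is handed in: The plate presses the follower with 207 to 253 N, which is 0.37 to 0.63 turn past first touch; the tray is within 4 mm of the stop, the mould within 8 mm of the screw axis, the handwheel at rest, and shaker, jar, timer and mug stand within 30 mm of where they were (contact force between press and mould between 207 and 253 N and x of tray in the frame of press above -0.004 m and horizontal distance between mould and press below 0.008 m and velocity of joint handwheel between -0.05 and 0.05 rad/s).
It fails at once if the mould is over-pressed: more than 290 N, about 0.83 turn past touch (contact force between press and mould above 290 N).
It fails at once if the shaker, jar, timer or mug is shifted by more than 30 mm or tipped (distance of any of mill_1, spice_jar_2, kitchen_timer, mug from where it was at the start of the episode above 0.03 m or angle between any of mill_1, spice_jar_2, kitchen_timer, mug's own z axis and vertical above 0.5 rad).
It also fails if it takes over 72 s, if anything falls off the work surface, if the arm or the gripper's body presses on something with over 40 N, if the wrist force passes 120 N, or if a joint passes its speed limit or range.

ROBOT

A 6-joint arm with a two-finger parallel gripper is mounted at the origin on a cart in front of the work surface, level with it; the furniture and walls round the work are solid. World frame = base frame: x ahead of the robot, y to its left, z up, the work surface at z = 0. Lengths are in mm, angles in rad, forces in N, time in s.
With the tool pointing down it reaches from about 325 to 900 mm from the base axis. Payload 6.1 kg.
Tool frame: the origin (TCP) lies on the mounting face of the last link; the fingertips stand 182 mm ahead of it and the grasp point (between the pads) lies 164 mm ahead of it; z points along the fingers, y is the line along which they close (so a half turn about z gives the same grasp; the last joint's range is limited). The gripper opens to 87 mm and grips with 3 to 60 N. Pads are 19 mm wide; open, the fingers measure 117 mm over their backs; the gripper's body (75 mm by 190 mm) begins 51 mm behind the grasp point.
Start: joints at [1.19, 0.22, 1.526, -0, 1.395, -0.126], TCP at [157.532, 604.815, 404.738] pointing down, gripper open.
Joint ranges: [-2.98, 2.98], [-0.91, 2.08], [0.09, 2.57], [-1.24, 4.39], [0.2, 2.65], [-2.68, 2.68]. Speed limits (rad/s): [2.57, 2.57, 3.01, 3.14, 3.14, 3.14].

INTERFACE

Orientations are given as a unit quaternion [x, y, z, w].
In Python, from plant import manip gives the robot as it stands.
- The arm moves only by the tool carry_out, never from a script. Its argument "moves" is a list that holds one entry, the list of rows, each a list of 7 numbers: the shift along the world's x, y, z in mm, then the turn, a rotation vector about the world's x, y, z in degrees, then the opening, from 0 (shut) to 1 (fully open). A call has 1 to 8 rows; each row shifts and turns the commanded pose from where the row before left it; what a row does not reach is not made up. A row lasts 1/12 s, in which the tool goes at most 41.7 mm and 7.16 degrees, less where a joint would pass 70% of its speed; a pose out of reach is approached as far as the arm can. A call with a gripper value outside its range is refused whole. The fingers move at their own pace and stop on an object; "grip_force" is the grip in N (left out, the last holds). Time passes only in rows, so rows that do not move let the fingers close. It gives the time, the measured TCP pose, the force, the opening and the grip force at its end, in the units of the state.
- manip.get_state(): the state, without advancing time (a new reading comes with each control period).
- manip.get_image(name): name is "scene" or "top" or "wrist"; returns the picture (400x640x3 uint8, red, green, blue); there is no depth.
- manip.camera_model(name): a dict with "intrinsics" (3x3 intrinsics, pixels), "position" and "rotation" of the camera in the world. Camera axes: x right, y down, z forward; pixel columns grow to the right and rows downward; lengths in mm; the calibration is good to about 2 mm. The wrist camera is an equidistant fisheye: a pixel r from the principal point sees the ray r / f radians off the axis. A picture is of the moment at which its call begins: read the wrist's pose just before it. camera_model takes no time and is no camera call; for the wrist camera it gives the pose at the moment of the call.
- manip.finish_job(): hands the job in; it is judged then, once.
The state is a dict: "time_s": time; "joint_pos": joint angles; "qvel": joint speeds; "joint_efforts": joint torques, N m; "position": TCP position; "ee_rot": TCP orientation; "contact_force": force on the tool from outside, world axes, zero at the start; "moment": the same for the moment, N m; "finger_gap": finger opening in mm; "finger_force": force on a finger pad.
Only numpy, scipy, OpenCV 4.12 (cv2) and the standard library are available. Lean on these libraries where they do the work, as an engineer would, in place of code of your own. Each camera call takes 0.05 s, during which the arm holds its last target. There are 200 camera calls.

## Working session

There is one attempt and no reset: what is moved stays moved. The work goes in short steps, Python scripts to look and compute and a tool call to move; the robot and the scene stay as the last step left them, time stands still between calls to the robot, and variables do not carry over. Pictures are saved under pics/ and viewed, at most 10 in all, crops included, and the job is handed in when it is done.

Besides the shell and the picture viewer there is one more tool, called by a JSON object that holds its "method" and its "body". carry_out: Moves the arm, as the interface text tells. Its arguments: {"type":"object","properties":{"moves":{"type":"array"},"grip_force":{"type":"number"}},"required":["moves"]}

```bash
mkdir -p pics; cat > h.py <<'E'
import numpy as np, cv2
from plant import manip
def ray(cam,u,v):
    K=np.array(cam["intrinsics"]);R=np.array(cam["rotation"]);p=np.array(cam["position"])
    return p,R@np.array([(u-K[0,2])/K[0,0],(v-K[1,2])/K[1,1],1])
def onz(cam,u,v,z):
    p,d=ray(cam,u,v);return p+d*(z-p[2])/d[2]
def proj(cam,P):
    K=np.array(cam["intrinsics"]);R=np.array(cam["rotation"]);q=R.T@(np.array(P)-np.array(cam["position"]));q=K@q;return q[:2]/q[2]
E
python3 - <<'E'
from h import *
s=manip.get_state()
print({k:np.round(v,3).tolist() for k,v in s.items()})
for n in("scene","top"):
    im=manip.get_image(n);cv2.imwrite(f"pics/{n}0.png",im[:,:,::-1]);c=manip.camera_model(n);print(n,c)
E
```

```text
{'time_s': 0.0, 'joint_pos': [1.19, 0.221, 1.528, -0.0, 1.395, -0.126], 'qvel': [0.0, 0.001, 0.001, 0.002, -0.0, 0.0], 'joint_efforts': [0.001, -49.46, -38.739, 0.07, 0.057, -0.0], 'position': [157.411, 604.58, 403.654], 'ee_rot': [0.127, 0.992, -0.001, -0.0], 'contact_force': [0.491, -0.337, 0.184], 'moment': [-0.016, -0.042, 0.025], 'finger_force': 0.0, 'finger_gap': 86.803}
scene {'intrinsics': array([[364.56112992,   0.        , 318.82123747],
       [  0.        , 364.56112992, 193.09909104],
       [  0.        ,   0.        ,   1.        ]]), 'position': array([708.70572213, 744.72220237, 709.68513054]), 'rotation': array([ 0.05584195,  0.88099423, -0.46785219, -0.04295542])}
top {'intrinsics': array([[494.2810433 ,   0.        , 316.38905555],
       [  0.        , 494.2810433 , 199.96411153],
       [  0.        ,   0.        ,   1.        ]]), 'position': array([ 348.28696561, -125.82881108, 1475.03592648]), 'rotation': array([-0.70454845,  0.70507915, -0.04972707,  0.06326207])}
```

```bash
sed -i 's/R=np.array(cam\["rotation"\])/R=Rot.from_quat(cam["rotation"]).as_matrix()/; 2a from scipy.spatial.transform import Rotation as Rot' h.py; cat h.py | head -12
```

```text
import numpy as np, cv2
from plant import manip
from scipy.spatial.transform import Rotation as Rot
def ray(cam,u,v):
    K=np.array(cam["intrinsics"]);R=Rot.from_quat(cam["rotation"]).as_matrix();p=np.array(cam["position"])
    return p,R@np.array([(u-K[0,2])/K[0,0],(v-K[1,2])/K[1,1],1])
def onz(cam,u,v,z):
    p,d=ray(cam,u,v);return p+d*(z-p[2])/d[2]
def proj(cam,P):
    K=np.array(cam["intrinsics"]);R=Rot.from_quat(cam["rotation"]).as_matrix();q=R.T@(np.array(P)-np.array(cam["position"]));q=K@q;return q[:2]/q[2]
```

View pics/scene0.png

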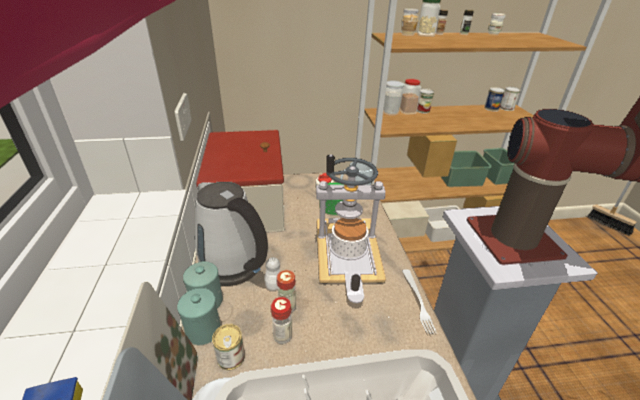

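View pics/top0.png

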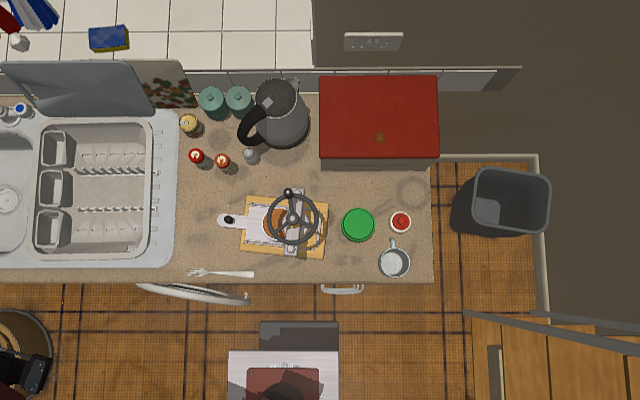

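```bash
python3 - <<'E'
from h import *
a=cv2.imread("pics/top0.png")[165:275,205:345];b=cv2.imread("pics/scene0.png")[145:310,290:410]
a=cv2.resize(a,None,fx=3.5,fy=3.5,interpolation=2);b=cv2.resize(b,None,fx=2.5,fy=2.5,interpolation=2)
o=np.zeros((max(a.shape[0],b.shape[0]),a.shape[1]+b.shape[1],3),np.uint8);o[:a.shape[0],:a.shape[1]]=a;o[:b.shape[0],a.shape[1]:]=b
cv2.imwrite("pics/c1.png",o)
c=manip.camera_model("top");s=manip.camera_model("scene")
print("knob",onz(c,229,219,69),"crank",onz(c,288,192,290),"hub",onz(c,292,218,245))
for n,cam in(("top0",c),("scene0",s)):
    im=cv2.imread(f"pics/{n}.png");m=(im.max(2)<45).astype(np.uint8)
    N,_,st,ce=cv2.connectedComponentsWithStats(m)
    for i in range(1,N):
        if 15<st[i,4]<1500 : print(n,st[i],ce[i].round(1))
E
```

```text
knob [520.34250078 152.41649276  69.        ] crank [559.34294836 -33.75372784 290.        ] hub [501.08449721 -40.9642816  245.        ]
top0 [154  79  17   9  75] [162.4  82.7]
top0 [180  85   6   7  19] [182.6  88.2]
top0 [171  93  13   4  30] [177.7  94.7]
top0 [185  97  10   6  30] [189.6  99.8]
top0 [156 103   7   5  19] [158.5 104.4]
top0 [237 102  72  47 775] [256.  128.1]
top0 [284 189  10  10  40] [288.6 194. ]
top0 [224 216   9   8  38] [228.4 219.6]
top0 [495 236  17   1  17] [503. 236.]
top0 [168 285  17   3  17] [176.  285.8]
top0 [ 60 304   4  12  21] [ 61.5 310. ]
top0 [ 79 311   4  11  16] [ 80.  314.6]
top0 [  3 334  16  19  40] [  9.8 344.1]
top0 [ 73 386   2  14  18] [ 73.8 393.6]
top0 [265 392  28   8 135] [275.9 396.3]
scene0 [465  11   8   4  23] [468.2  12.9]
scene0 [  0 104  27  43 365] [ 11.2 121.9]
scene0 [564 118  27   9 158] [576.6 122.2]
scene0 [508 120  15  40 360] [514.8 139.6]
scene0 [589 210  44  25 362] [611.7 221.8]
```

View pics/c1.png

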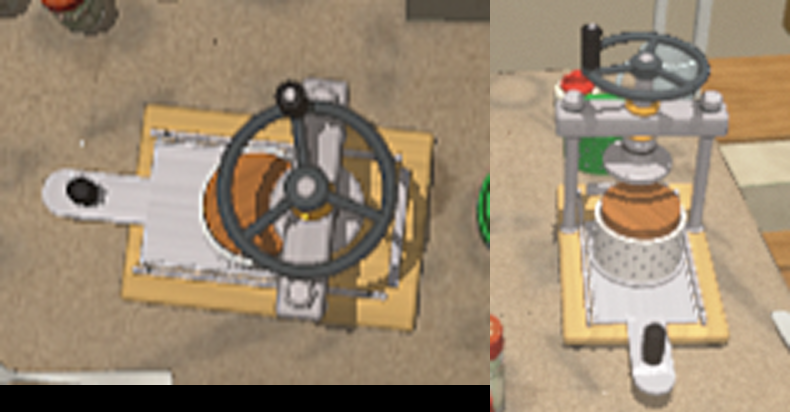

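```bash
python3 - <<'E'
from h import *
c=manip.camera_model("top");s=manip.camera_model("scene")
g=lambda u,v,z:onz(c,205+u/3.5-.35,165+v/3.5-.35,z)
C=[g(*p,22)[:2] for p in((148,107),(433,133),(415,328),(122,298))]
print(np.round(C,1))
L=[[-165,85],[85,85],[85,-85],[-165,-85]] 
L=np.array(L,float);C=np.array(C)
# left in press frame (+y) given +x ~ world -y : world +x
Lc=L-L.mean(0);Cc=C-C.mean(0)
th=np.arctan2((Lc[:,0]*Cc[:,1]-Lc[:,1]*Cc[:,0]).sum(),(Lc*Cc).sum())
R=np.array([[np.cos(th),-np.sin(th)],[np.sin(th),np.cos(th)]]);o=C.mean(0)-R@L.mean(0)
print("yaw",np.degrees(th),"origin",o,"res",(L@R.T+o-C).round(1).tolist())
f=lambda P:(R.T@(P[:2]-o)).round(1)
k=g(83,188,69);print("knob",k,f(k))
# knob in scene: top (653,324)->px , foot
b=lambda u,v,z:onz(s,290+(u-490)/2.5-.3,145+v/2.5-.3,z)
print("knob scene",b(654,327,68),f(b(654,327,68)), b(653,361,27))
for z in(245,240):
  h=g(307,188,z);print("wheelc",h,f(h))
for z in(288,291): 
  h=g(290,96,z);print("crank",h,f(h))
  h=b(591,28,z);print("crank scene",h,f(h))
E
```

```text
[[ 597.6  110. ]
 [ 574.6 -133.5]
 [ 409.9 -117.9]
 [ 434.9  128.1]]
yaw -95.69045115850227 origin [500.28487023 -43.14277372] res [[3.6, 2.7], [1.8, -2.7], [-2.6, -1.4], [-2.9, 1.4]]
knob [522.18505449 154.30392977  69.        ] [-198.6    2.2]
knob scene [524.16376293 157.90947693  68.        ] [-202.4    3.8] [523.09057468 163.51448127  27.        ]
wheelc [500.16282219 -41.88708441 245.        ] [-1.2 -0.2]
wheelc [500.78018569 -41.54586784 240.        ] [-1.6  0.3]
crank [559.50744026 -32.39509297 288.        ] [-16.6  57.9]
crank scene [562.10971403 -32.33103181 288.        ] [-16.9  60.4]
crank [558.97362202 -32.63122833 291.        ] [-16.3  57.4]
crank scene [563.15264392 -26.8028319  291.        ] [-22.5  60.9]
```

Choice: knob is the black blob at top (229,219) and scene (355,283); crank is the black handle at top (288,193) and scene (331,161). The white mould with the wooden follower is under the press at top (275,225). The look-alikes I reject are the green mould at top (358,225), the kettle's black handle at (250,128), the spice jars with red caps at (196,156) and (222,160), and the teal canisters at (211,100). The close crop confirms the choice.

{"method": "carry_out", "body": {"moves": [[[22.7,-28,0,0,0,-5.06,1],[22.7,-28,0,0,0,-5.06,1],[22.7,-28,0,0,0,-5.06,1],[22.7,-28,0,0,0,-5.06,1],[22.7,-28,0,0,0,-5.06,1],[22.7,-28,0,0,0,-5.06,1],[22.7,-28,0,0,0,-5.06,1],[22.7,-28,0,0,0,-5.06,1]]]}}

```text
time_s: 0.77
position: [339.7, 379.2, 404.4]
ee_rot: [0.464, 0.886, -0.0, -0.0]
contact_force: [-0.6, -0.2, 0.4]
finger_gap: 86.9
finger_force: 0.0
```

{"method": "carry_out", "body": {"moves": [[[22.7,-28,0,0,0,-5.06,1],[22.7,-28,0,0,0,-5.06,1],[22.7,-28,0,0,0,-5.06,1],[22.7,-28,0,0,0,-5.06,1],[22.7,-28,0,0,0,-5.06,1],[22.7,-28,0,0,0,-5.06,1],[22.7,-28,0,0,0,-5.06,1],[22.7,-28,0,0,0,-5.06,1]]]}}

```text
time_s: 1.43
position: [521.4, 155.2, 404.4]
ee_rot: [0.742, 0.67, -0.0, -0.0]
contact_force: [0.2, -0.3, 0.5]
finger_gap: 86.9
finger_force: 0.0
```

{"method": "carry_out", "body": {"moves": [[[0,0,-25,0,0,0,1],[0,0,-25,0,0,0,1],[0,0,0,0,0,0,1]]]}}

```text
time_s: 1.68
position: [519.1, 155.6, 349.0]
ee_rot: [0.741, 0.671, -0.004, -0.003]
contact_force: [-0.6, 0.5, -0.7]
finger_gap: 87.2
finger_force: 0.0
```

```bash
python3 - <<'E'
from h import *
s=manip.get_state();print(s["position"],s["ee_rot"],s["contact_force"],s["joint_pos"])
c=manip.camera_model("wrist");im=manip.get_image("wrist");cv2.imwrite("pics/w1.png",im[:,:,::-1]);print(c)
E
```

```text
[519.14844386 155.61953426 349.04933297] [ 0.74114774  0.67132473 -0.00399177 -0.00268395] [-0.56058056  0.50794164 -0.68361011] [1.45691731e-01 7.32093781e-02 1.79793661e+00 1.63439429e-05
 1.28006705e+00 2.44472915e-01]
{'intrinsics': array([[309.70691629,   0.        , 320.84074723],
       [  0.        , 309.70691629, 203.25543489],
       [  0.        ,   0.        ,   1.        ]]), 'position': array([526.67820449, 236.46203523, 329.11557694]), 'rotation': array([ 0.98723413, -0.04749767, -0.01188148,  0.15156378])}
```

View pics/w1.png

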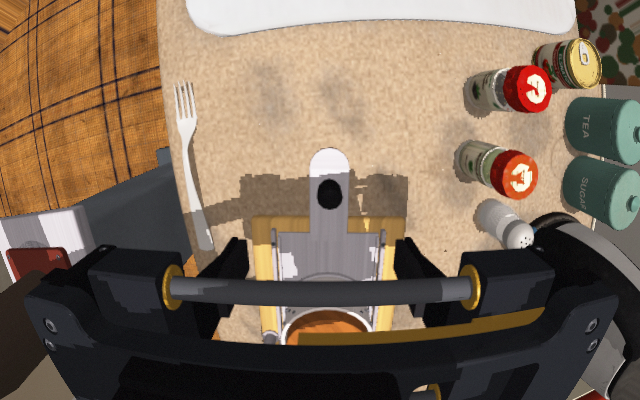

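```bash
cat >> h.py <<'E'
def fonz(cam,u,v,z):
    K=np.array(cam["intrinsics"]);R=Rot.from_quat(cam["rotation"]).as_matrix();p=np.array(cam["position"])
    x=(u-K[0,2])/K[0,0];y=(v-K[1,2])/K[1,1];r=np.hypot(x,y);k=np.sin(r)/r if r>0 else 1
    d=R@np.array([x*k,y*k,np.cos(r)]);return p+d*(z-p[2])/d[2]
E
python3 - <<'E'
from h import *
im=cv2.imread("pics/w1.png");m=(im.max(2)<50).astype(np.uint8);m[:160]=0;m[225:]=0;m[:,:300]=0;m[:,360:]=0
N,_,st,ce=cv2.connectedComponentsWithStats(m);print(st[1:],ce[1:])
c=manip.camera_model("wrist")
for z in(69,50):print(fonz(c,*ce[1],z))
for u,v in((253,228),(407,228)):print(fonz(c,u,v,22))
E
```

```text
[[318 180  24  29 570]] [[329.18421053 194.19824561]]
[525.38204711 162.75651279  69.        ]
[525.26451482 157.37727757  50.        ]
[438.67889873 119.14153617  22.        ]
[607.48041298 102.97728416  22.        ]
```

The wrist view shows the knob at (330,194), with the tongue and tray clear of everything else. The knob works out at about (524,159).

{"method": "carry_out", "body": {"moves": [[[3,1.5,-27,0,0,0,1],[0,0,-27,0,0,0,1],[0,0,-27,0,0,0,1],[0,0,-27,0,0,0,1],[0,0,-20,0,0,0,1],[0,0,-9,0,0,0,1],[0,0,0,0,0,0,1]]]}}

```text
time_s: 2.32
position: [523.0, 158.7, 216.6]
ee_rot: [0.74, 0.672, -0.001, -0.001]
contact_force: [-0.5, -0.5, -0.7]
finger_gap: 87.3
finger_force: 0.0
```

{"method": "carry_out", "body": {"grip_force": 30, "moves": [[[0,0,0,0,0,0,0],[0,0,0,0,0,0,0],[0,0,0,0,0,0,0],[0,0,0,0,0,0,0],[0,0,0,0,0,0,0],[0,0,0,0,0,0,0],[0,0,0,0,0,0,0],[0,0,0,0,0,0,0]]]}}

```text
time_s: 2.98
position: [523.7, 158.3, 217.8]
ee_rot: [0.741, 0.672, 0.0, 0.0]
contact_force: [0.2, 1.0, 0.5]
finger_gap: 41.6
finger_force: 0.0
```

{"method": "carry_out", "body": {"moves": [[[0,0,0,0,0,0,0],[0,0,0,0,0,0,0],[0,0,0,0,0,0,0],[0,0,0,0,0,0,0],[0,0,0,0,0,0,0],[0,0,0,0,0,0,0],[0,0,0,0,0,0,0]]]}}

```text
time_s: 3.57
position: [523.8, 158.3, 217.7]
ee_rot: [0.741, 0.672, 0.0, 0.0]
contact_force: [0.8, -0.5, -0.5]
finger_gap: 21.4
finger_force: 30.0
```

```bash
python3 - <<'E'
from h import *
s=manip.get_state();print(s["position"],s["contact_force"],s["finger_gap"],s["finger_force"])
E
```

```text
[523.80798938 158.30794837 217.7057364 ] [ 0.83417312 -0.45664225 -0.46810553] 21.41628307839511 30.00017279293388
```

{"method": "carry_out", "body": {"moves": [[[-0.8,-8,0,0,0,0,0],[-0.8,-8,0,0,0,0,0],[-0.8,-8,0,0,0,0,0],[-0.8,-8,0,0,0,0,0],[-0.8,-8,0,0,0,0,0]]]}}

```text
time_s: 3.98
position: [519.5, 118.9, 217.7]
ee_rot: [0.741, 0.672, 0.001, -0.001]
contact_force: [1.0, 6.0, -1.6]
finger_gap: 21.3
finger_force: 30.0
```

{"method": "carry_out", "body": {"moves": [[[-0.3,-3,0,0,0,0,0],[-0.3,-3,0,0,0,0,0],[-0.3,-3,0,0,0,0,0]]]}}

```text
time_s: 4.23
position: [518.7, 109.9, 217.7]
ee_rot: [0.741, 0.672, 0.001, -0.001]
contact_force: [0.6, 5.7, -0.8]
finger_gap: 21.4
finger_force: 30.0
```

{"method": "carry_out", "body": {"moves": [[[-0.2,-2,0,0,0,0,0],[-0.2,-2,0,0,0,0,0]]]}}

```text
time_s: 4.4
position: [518.4, 106.3, 217.8]
ee_rot: [0.741, 0.672, 0.001, -0.001]
contact_force: [2.7, 14.8, -2.1]
finger_gap: 21.0
finger_force: 30.0
```

{"method": "carry_out", "body": {"moves": [[[-0.2,-2,0,0,0,0,0],[-0.2,-2,0,0,0,0,0]]]}}

```text
time_s: 4.57
position: [518.6, 104.8, 218.5]
ee_rot: [0.741, 0.671, 0.004, -0.002]
contact_force: [3.0, 30.5, -1.2]
finger_gap: 21.6
finger_force: 30.0
```

{"method": "carry_out", "body": {"moves": [[[0,0,0,0,0,0,0],[0,0,0,0,0,0,0],[0,0,0,0,0,0,0],[0.1,1,0,0,0,0,0],[0,1,0,0,0,0,0]]]}}

```text
time_s: 4.98
position: [518.5, 105.8, 218.3]
ee_rot: [0.741, 0.672, 0.003, -0.001]
contact_force: [4.1, 10.8, -2.4]
finger_gap: 21.0
finger_force: 30.0
```

{"method": "carry_out", "body": {"moves": [[[0,0,0,0,0,0,1],[0,0,0,0,0,0,1],[0,0,0,0,0,0,1],[0,0,0,0,0,0,1],[0,0,0,0,0,0,1],[0,0,0,0,0,0,1]]]}}

```text
time_s: 5.48
position: [518.1, 103.0, 217.7]
ee_rot: [0.741, 0.672, -0.0, 0.0]
contact_force: [-0.0, -0.1, 0.1]
finger_gap: 53.3
finger_force: 0.0
```

{"method": "carry_out", "body": {"moves": [[[0,0,20,0,0,0,1],[0,0,40,0,0,0,1],[0,0,40,0,0,0,1],[0,0,40,0,0,0,1],[0,0,40,0,0,0,1],[0,0,40,0,0,0,1],[0,0,40,0,0,0,1],[0,0,20,0,0,0,1]]]}}

```text
time_s: 6.15
position: [518.3, 103.1, 503.9]
ee_rot: [0.741, 0.672, 0.003, 0.002]
contact_force: [0.3, 0.1, 0.6]
finger_gap: 86.8
finger_force: 0.0
```

```bash
python3 - <<'E'
from h import *
im=manip.get_image("top");cv2.imwrite("pics/top1.png",im[:,:,::-1])
s=manip.get_state();print(s["position"],s["ee_rot"])
c=manip.camera_model("wrist");w=manip.get_image("wrist");cv2.imwrite("pics/w2.png",w[:,:,::-1]);np.save("c2.npy",c,allow_pickle=True)
E
```

```text
[518.69329139 103.14862258 506.77998327] [0.74067399 0.67183709 0.00465188 0.00391539]
```

View pics/w2.png

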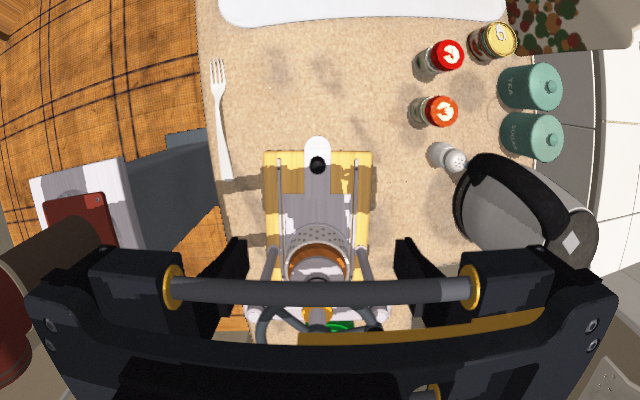

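The wrist view shows the knob at (318,165), just inside the base's front edge at row 152, so the tray is home. Nothing has been disturbed. Next I move over the crank.

{"method": "carry_out", "body": {"moves": [[[11,-34,0,0,0,0,1],[11,-34,0,0,0,0,1],[11,-34,0,0,0,0,1],[10.5,-33.5,0,0,0,0,1],[0,0,0,0,0,0,1],[0,0,0,0,0,0,1]]]}}

```text
time_s: 6.75
position: [561.7, -34.1, 495.7]
ee_rot: [0.742, 0.671, -0.001, -0.001]
contact_force: [-0.6, 0.5, 0.3]
finger_gap: 86.7
finger_force: 0.0
```

```bash
python3 - <<'E'
from h import *
s=manip.get_state();print(s["position"],s["ee_rot"])
c=manip.camera_model("wrist");w=manip.get_image("wrist")[:,:,::-1];cv2.imwrite("pics/w3.png",w)
m=(w.max(2)<50).astype(np.uint8);m[275:]=0
N,_,st,ce=cv2.connectedComponentsWithStats(m)
for i in range(1,N):
    if st[i,4]>100 and 250<ce[i][0]<400:print(st[i],ce[i],fonz(c,*ce[i],290),fonz(c,*ce[i],280))
E
```

```text
[561.70361976 -34.05749106 495.68885208] [ 0.74178414  0.67063676 -0.00097269 -0.00129641]
[271  62  18  17 173] [279.56647399  70.89017341] [547.06405231  73.00922065 290.        ] [545.85742798  74.41698247 280.        ]
[ 293  187   46   88 1168] [321.72517123 224.13013699] [562.36571006 -24.92476331 290.        ] [561.98186153 -28.78294804 280.        ]
```

View pics/w3.png

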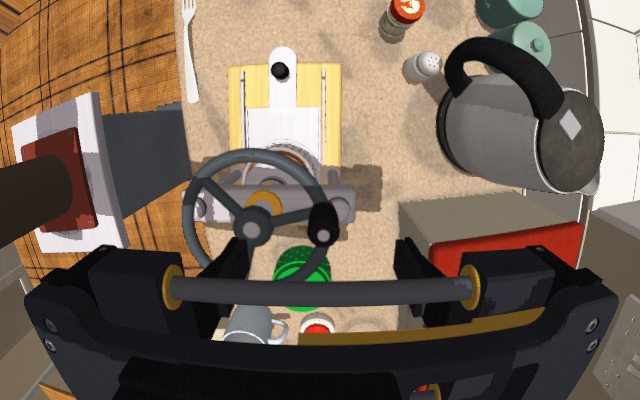

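```bash
python3 - <<'E'
from h import *
c=manip.camera_model("wrist")
for z in(288,):print(fonz(c,323.5,236,z),fonz(c,323,232,z))
for z in(255,245):print(fonz(c,250,229,z))
w=cv2.imread("pics/w3.png")
E
```

```text
[562.49165827 -33.03207445 288.        ] [562.43535461 -30.1419504  288.        ]
[504.44787302 -36.20591634 255.        ]
[501.52426033 -40.01371335 245.        ]
```

{"method": "carry_out", "body": {"grip_force": 35, "moves": [[[0,0,-22,0,0,0,1],[0,0,-22,0,0,0,1],[0,0,-16,0,0,0,1],[0,0,-6,0,0,0,1],[0,0,0,0,0,0,0],[0,0,0,0,0,0,0],[0,0,0,0,0,0,0],[0,0,0,0,0,0,0]]]}}

```text
time_s: 7.47
position: [561.6, -31.6, 432.2]
ee_rot: [0.74, 0.672, 0.0, 0.0]
contact_force: [0.0, -0.6, 0.4]
finger_gap: 68.0
finger_force: 0.0
```

{"method": "carry_out", "body": {"moves": [[[0,0,0,0,0,0,0],[0,0,0,0,0,0,0],[0,0,0,0,0,0,0],[0,0,0,0,0,0,0],[0,0,0,0,0,0,0],[0,0,0,0,0,0,0],[0,0,0,0,0,0,0],[0,0,0,0,0,0,0]]]}}

```text
time_s: 8.13
position: [562.2, -32.3, 431.8]
ee_rot: [0.741, 0.672, 0.001, 0.001]
contact_force: [4.8, -0.9, -2.2]
finger_gap: 21.0
finger_force: 35.0
```

{"method": "carry_out", "body": {"moves": [[[0,0,0,0,0,0,0],[0,0,0,0,0,0,0],[0,0,0,0,0,0,0]]]}}

```text
time_s: 8.38
position: [562.2, -32.3, 431.8]
ee_rot: [0.741, 0.672, 0.001, 0.001]
contact_force: [5.4, -0.3, -3.1]
finger_gap: 21.2
finger_force: 35.0
```

```bash
python3 - <<'E'
from h import *
a=np.radians(9.6-15*np.arange(25));p=60*np.c_[np.cos(a),np.sin(a)]
pr=np.round(p,1);print(np.round(np.diff(pr,axis=0),1).tolist())
E
```

```text
[[0.5, -15.6], [-3.5, -15.3], [-7.3, -13.9], [-10.7, -11.4], [-13.2, -8.4], [-15.0, -4.6], [-15.6, -0.5], [-15.3, 3.5], [-13.9, 7.3], [-11.4, 10.7], [-8.4, 13.2], [-4.6, 15.0], [-0.5, 15.6], [3.5, 15.3], [7.3, 13.9], [10.7, 11.4], [13.2, 8.4], [15.0, 4.6], [15.6, 0.5], [15.3, -3.5], [13.9, -7.3], [11.4, -10.7], [8.4, -13.2], [4.6, -15.0]]
```

{"method": "carry_out", "body": {"moves": [[[0.5,-15.6,-0.4,0,0,0,0],[-3.5,-15.3,-0.4,0,0,0,0],[-7.3,-13.9,-0.4,0,0,0,0],[-10.7,-11.4,-0.5,0,0,0,0]]]}}

```text
time_s: 8.72
position: [541.3, -88.0, 430.1]
ee_rot: [0.74, 0.672, 0.002, -0.0]
contact_force: [3.3, 7.0, 0.5]
finger_gap: 21.0
finger_force: 35.0
```

```bash
cat > st.py <<'E'
from h import *
s=manip.get_state();o=np.array([502.8,-42.5]);p=np.array(s["position"][:2])-o;f=np.array(s["contact_force"]);r=p/np.hypot(*p);t=np.array([r[1],-r[0]])
print(s["time_s"],"R",np.hypot(*p).round(1),"ang",np.degrees(np.arctan2(p[1],p[0])).round(1),"z",s["position"][2].round(1),"Frad",(f[:2]@r).round(1),"Fresist",(-f[:2]@t).round(1),"Fz",f[2].round(1),"gap",s["finger_gap"])
E
python3 st.py
```

```text
8.7167 R 59.6 ang -49.7 z 430.1 Frad -3.2 Fresist 7.1 Fz 0.5 gap 21.021729326229714
```

Free winding reads 7.1 N, as expected. I continue in 60° calls.

{"method": "carry_out", "body": {"moves": [[[-13.2,-8.4,-0.4,0,0,0,0],[-15.0,-4.6,-0.4,0,0,0,0],[-15.6,-0.5,-0.4,0,0,0,0],[-15.3,3.5,-0.5,0,0,0,0]]]}}

```text
time_s: 9.05
position: [481.8, -98.2, 428.5]
ee_rot: [0.741, 0.672, 0.002, 0.001]
contact_force: [10.5, 6.8, -2.4]
finger_gap: 21.3
finger_force: 35.0
```

{"method": "carry_out", "body": {"moves": [[[-13.9,7.3,-0.4,0,0,0,0],[-11.4,10.7,-0.4,0,0,0,0],[-8.4,13.2,-0.4,0,0,0,0],[-4.6,15.0,-0.5,0,0,0,0]]]}}

```text
time_s: 9.38
position: [443.4, -52.6, 426.9]
ee_rot: [0.741, 0.672, 0.001, 0.003]
contact_force: [12.8, -5.4, -6.8]
finger_gap: 21.3
finger_force: 35.0
```

```bash
python3 st.py
```

```text
9.3833 R 60.2 ang -170.4 z 426.9 Frad -11.7 Fresist 7.4 Fz -6.8 gap 21.325021159256163
```

{"method": "carry_out", "body": {"moves": [[[0.5,15.6,-0.8,0,0,0,0],[4.2,15.3,-0.8,0,0,0,0],[7.6,13.9,-0.4,0,0,0,0],[10.7,11.4,-0.4,0,0,0,0]]]}}

```text
time_s: 9.72
position: [465.0, 4.5, 425.0]
ee_rot: [0.741, 0.672, -0.002, -0.001]
contact_force: [-6.5, -4.0, 6.5]
finger_gap: 21.4
finger_force: 35.0
```

```bash
sed -i 's/502.8/504.5/' st.py; python3 st.py
```

```text
9.7167 R 61.4 ang 130.0 z 425.0 Frad 1.1 Fresist 7.6 Fz 6.5 gap 21.381523786703728
```

{"method": "carry_out", "body": {"moves": [[[13.2,8.4,-0.4,0,0,0,0],[15.0,4.6,-0.4,0,0,0,0],[15.6,0.5,-0.4,0,0,0,0],[15.3,-3.5,-0.5,0,0,0,0]]]}}

```text
time_s: 10.05
position: [525.1, 15.1, 423.3]
ee_rot: [0.74, 0.673, -0.001, -0.001]
contact_force: [-9.5, -1.8, 8.0]
finger_gap: 21.1
finger_force: 35.0
```

```bash
python3 st.py
```

```text
10.05 R 61.1 ang 70.3 z 423.3 Frad -4.9 Fresist 8.4 Fz 8.0 gap 21.123074420151536
```

{"method": "carry_out", "body": {"moves": [[[13.9,-7.3,0,0,0,0,0],[11.4,-10.7,0,0,0,0,0],[8.4,-13.2,-0.4,0,0,0,0],[4.6,-15,-0.5,0,0,0,0]]]}}

```text
time_s: 10.38
position: [563.5, -31.3, 421.7]
ee_rot: [0.74, 0.673, -0.0, -0.002]
contact_force: [-9.6, 6.7, 6.7]
finger_gap: 21.3
finger_force: 35.0
```

```bash
python3 st.py
```

```text
10.3833 R 60.0 ang 10.8 z 421.7 Frad -8.2 Fresist 8.3 Fz 6.7 gap 21.282582262872584
```

{"method": "carry_out", "body": {"moves": [[[0.5,-15.6,-0.4,0,0,0,0],[-3.5,-15.3,-0.4,0,0,0,0],[-7.3,-13.9,-0.4,0,0,0,0],[-10.7,-11.4,-0.5,0,0,0,0]]]}}

```text
time_s: 10.72
position: [542.8, -87.6, 420.1]
ee_rot: [0.74, 0.672, 0.002, -0.001]
contact_force: [0.4, 10.3, 3.2]
finger_gap: 21.3
finger_force: 35.0
```

```bash
python3 st.py
```

```text
10.7167 R 59.1 ang -49.6 z 420.1 Frad -7.6 Fresist 6.9 Fz 3.2 gap 21.348078607000094
```

{"method": "carry_out", "body": {"moves": [[[-13.2,-7.6,-0.4,0,0,0,0],[-15.0,-4.2,-0.4,0,0,0,0],[-15.2,-0.2,-0.4,0,0,0,0],[-14.8,3.5,-0.5,0,0,0,0]]]}}

```text
time_s: 11.05
position: [484.6, -97.9, 418.6]
ee_rot: [0.741, 0.672, 0.001, 0.002]
contact_force: [8.1, -2.6, -2.1]
finger_gap: 21.5
finger_force: 35.0
```

```bash
sed -i 's/504.5/503.8/' st.py; python3 st.py
```

```text
11.05 R 58.7 ang -109.1 z 418.6 Frad -0.2 Fresist 8.5 Fz -2.1 gap 21.513250134885457
```

{"method": "carry_out", "body": {"moves": [[[-13.9,7.3,-0.4,0,0,0,0],[-11.4,10.7,-0.4,0,0,0,0],[-8.4,13.2,-0.4,0,0,0,0],[-4.6,15.0,-0.5,0,0,0,0]]]}}

```text
time_s: 11.38
position: [445.1, -52.7, 417.3]
ee_rot: [0.741, 0.671, -0.003, 0.003]
contact_force: [-0.7, -12.5, 1.6]
finger_gap: 21.6
finger_force: 35.0
```

```bash
python3 st.py
```

```text
11.3833 R 59.6 ang -170.1 z 417.3 Frad 2.9 Fresist 12.2 Fz 1.6 gap 21.60259020322249
```

{"method": "carry_out", "body": {"moves": [[[0,0,0,0,0,0,0],[0,0,0,0,0,0,0],[0,0,0,0,0,0,0],[0,0,0,0,0,0,0],[0,0,0,0,0,0,0]]]}}

```text
time_s: 11.8
position: [445.2, -51.1, 417.2]
ee_rot: [0.741, 0.672, -0.002, -0.001]
contact_force: [-8.4, -2.4, 7.3]
finger_gap: 21.3
finger_force: 35.0
```

```bash
python3 st.py;python3 -c "
from h import *
for i in range(3): manip.get_image('top');exec(open('st.py').read())"
```

```text
11.8 R 59.2 ang -171.6 z 417.2 Frad 8.7 Fresist 1.2 Fz 7.3 gap 21.257406689685375
11.85 R 59.3 ang -171.6 z 417.2 Frad 8.4 Fresist 1.4 Fz 7.2 gap 20.966265778743466
11.9 R 59.2 ang -171.6 z 417.2 Frad 7.5 Fresist 2.1 Fz 7.1 gap 21.751385507436353
11.95 R 59.2 ang -171.6 z 417.2 Frad 8.5 Fresist 0.7 Fz 6.4 gap 21.18978377533062
```

{"method": "carry_out", "body": {"moves": [[[-0.9,15.6,0.1,0,0,0,0],[3.1,15.3,-0.1,0,0,0,0]]]}}

```text
time_s: 12.12
position: [447.1, -21.6, 416.6]
ee_rot: [0.741, 0.671, -0.004, 0.001]
contact_force: [-2.7, -12.5, -1.4]
finger_gap: 20.9
finger_force: 35.0
```

```bash
python3 st.py;python3 -c "
from h import *
for i in range(4): manip.get_image('top');exec(open('st.py').read())"
```

```text
12.1167 R 60.4 ang 159.7 z 416.6 Frad -1.8 Fresist 12.6 Fz -1.4 gap 20.931684822044787
12.1667 R 60.6 ang 157.6 z 416.5 Frad 1.9 Fresist 7.7 Fz 2.0 gap 21.17929854388829
12.2167 R 60.5 ang 157.8 z 416.5 Frad 1.8 Fresist 5.5 Fz 1.9 gap 21.464447521925692
12.2667 R 60.5 ang 158.0 z 416.5 Frad 2.0 Fresist 3.1 Fz 1.5 gap 21.292495167598812
12.3167 R 60.4 ang 158.0 z 416.4 Frad 2.6 Fresist 3.6 Fz 2.2 gap 20.878158214129265
```

{"method": "carry_out", "body": {"moves": [[[7.3,13.9,-0.4,0,0,0,0],[10.7,11.4,-0.4,0,0,0,0],[13.2,8.4,-0.4,0,0,0,0]]]}}

```text
time_s: 12.57
position: [478.3, 13.5, 415.3]
ee_rot: [0.741, 0.672, -0.003, -0.001]
contact_force: [-8.7, -10.1, 4.6]
finger_gap: 21.1
finger_force: 35.0
```

```bash
python3 st.py
```

```text
12.5667 R 61.6 ang 114.5 z 415.3 Frad -5.6 Fresist 12.1 Fz 4.6 gap 21.14238454774411
```

{"method": "carry_out", "body": {"moves": [[[15.0,4.6,-0.4,0,0,0,0],[15.6,0.5,-0.4,0,0,0,0],[15.3,-3.5,-0.4,0,0,0,0]]]}}

```text
time_s: 12.82
position: [524.4, 15.9, 414.0]
ee_rot: [0.74, 0.672, -0.003, -0.002]
contact_force: [-14.5, -4.6, 8.5]
finger_gap: 21.4
finger_force: 35.0
```

```bash
python3 st.py;python3 -c "
from h import *
for i in range(8): manip.get_image('top');exec(open('st.py').read())"
```

```text
12.8167 R 61.9 ang 70.6 z 414.0 Frad -9.2 Fresist 12.1 Fz 8.5 gap 21.35844732922075
12.8667 R 61.6 ang 68.6 z 414.0 Frad -4.2 Fresist 6.5 Fz 5.1 gap 21.644092101619684
12.9167 R 61.5 ang 68.9 z 414.1 Frad -4.6 Fresist 2.0 Fz 1.8 gap 21.5231966162966
12.9667 R 61.5 ang 69.1 z 414.1 Frad -4.1 Fresist 0.9 Fz 1.6 gap 21.250900994641178
13.0167 R 61.5 ang 69.3 z 414.1 Frad -3.9 Fresist 0.5 Fz 2.0 gap 21.11374047134078
13.0667 R 61.5 ang 69.4 z 414.1 Frad -3.7 Fresist -0.3 Fz 2.1 gap 21.03834116878236
13.1167 R 61.4 ang 69.5 z 414.1 Frad -5.0 Fresist -0.2 Fz 0.3 gap 20.842936438200052
13.1667 R 61.4 ang 69.5 z 414.1 Frad -4.3 Fresist -0.7 Fz 0.1 gap 21.46351953186959
13.2167 R 61.5 ang 69.5 z 414.1 Frad -5.6 Fresist -1.5 Fz 0.0 gap 21.437231825326972
```

{"method": "carry_out", "body": {"moves": [[[11.5,-6.3,-0.4,0,0,0,0],[10.3,-9.1,-0.3,0,0,0,0]]]}}

```text
time_s: 13.38
position: [545.7, 1.8, 413.4]
ee_rot: [0.74, 0.673, -0.001, -0.004]
contact_force: [-13.8, 5.3, 8.0]
finger_gap: 21.4
finger_force: 35.0
```

```bash
python3 st.py;python3 -c "
from h import *
for i in range(8): manip.get_image('top');exec(open('st.py').read())" | tail -2; python3 - <<'E'
from h import *
s=manip.get_image("scene")[:,:,::-1];cv2.imwrite("pics/s2.png",cv2.resize(s[145:310,280:420],None,fx=3.5,fy=3.5,interpolation=2))
E
```

```text
13.3833 R 61.0 ang 46.6 z 413.4 Frad -5.6 Fresist 13.7 Fz 8.0 gap 21.432424529554826
13.7333 R 60.8 ang 45.2 z 413.4 Frad -3.3 Fresist 3.8 Fz 3.0 gap 21.036950124060315
13.7833 R 60.8 ang 45.2 z 413.4 Frad -3.1 Fresist 4.2 Fz 3.5 gap 21.162389660235615
```

View pics/s2.png

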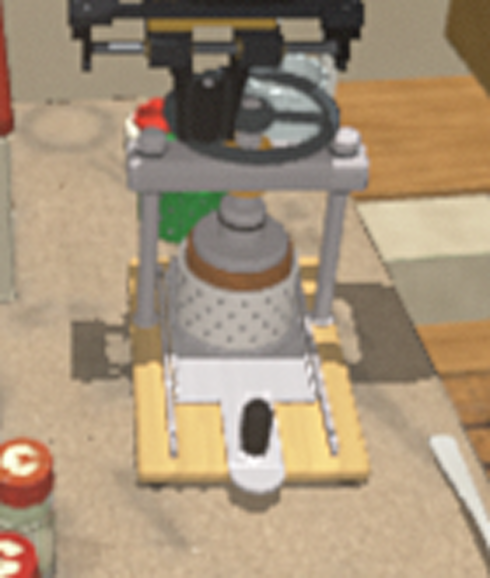

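The picture shows the plate at (240,240) seated on the follower, the mould upright and the tray home. The wheel is at −315°, with touch somewhere between −109° and −170°, and 13.7 N moving force matches half a turn. I release now.

{"method": "carry_out", "body": {"moves": [[[0,0,0,0,0,0,1],[0,0,0,0,0,0,1],[0,0,0,0,0,0,1],[0,0,0,0,0,0,1],[0,0,0,0,0,0,1],[0,0,0,0,0,0,1]]]}}

```text
time_s: 14.33
position: [547.3, 0.1, 413.4]
ee_rot: [0.741, 0.672, 0.0, 0.0]
contact_force: [-0.1, -0.4, -0.7]
finger_gap: 53.4
finger_force: 0.0
```

{"method": "carry_out", "body": {"moves": [[[0,0,10,0,0,0,1],[0,0,20,0,0,0,1],[0,0,30,0,0,0,1],[0,0,30,0,0,0,1],[0,0,0,0,0,0,1],[0,0,0,0,0,0,1]]]}}

```text
time_s: 14.83
position: [547.6, 0.1, 506.9]
ee_rot: [0.741, 0.672, 0.002, 0.002]
contact_force: [-0.3, 0.6, -1.0]
finger_gap: 85.6
finger_force: 0.0
```

```bash
python3 - <<'E'
from h import *
s=manip.get_state();print(s["position"],s["contact_force"])
c=manip.camera_model("wrist");w=manip.get_image("wrist")[:,:,::-1];cv2.imwrite("pics/w4.png",w)
E
```

```text
[5.47558308e+02 8.37615881e-02 5.06892688e+02] [-0.31382586  0.63942857 -0.95089156]
```

View pics/w4.png

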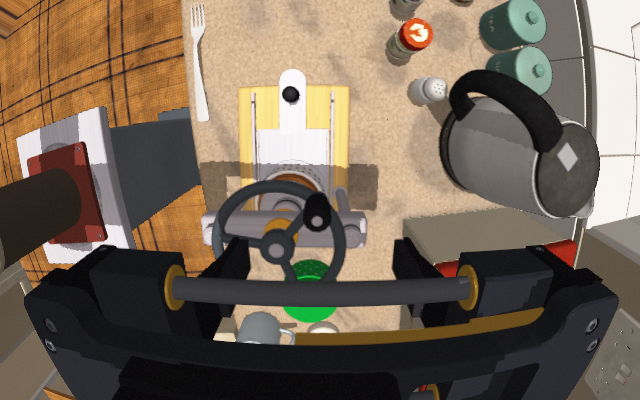

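The crank is free at (317,220) and the tray is still home, with its knob at (291,94). I check the crank angle once more before handing in.

```bash
python3 - <<'E'
from h import *
c=manip.camera_model("wrist");p=fonz(c,318,223,270)[:2];q=p-[503.8,-42.5]
a=np.degrees(np.arctan2(q[1],q[0]));print(p,np.hypot(*q),a)
if 30<a<62: print(manip.finish_job())
E
```

```text
[545.4352853   -1.01273994] 58.77660868929808 44.89796736438149
the job is handed in; nothing more can be done
None
```

The job is handed in, but I got no verdict back, and I estimated the press force from wheel angle and handle force rather than measuring it. The tray is home against the stop. The plate is on the follower, about 0.4–0.6 turn past first touch (target 0.5, allowed 0.37–0.63). The gripper is clear, nothing I saw had moved, and it took about 15 s.

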